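# Clamp a turning blank in a ratchet-knob holding press

## Task

Clamp the ash blank in the holding press. First loosen the wing-shaped lock knob all the way - it has a left-hand thread, so it loosens clockwise - then turn the round ratchet knob clockwise until the plunger is tight on the blank and the knob slips and clicks; stop within a few clicks and let go, leaving the other things on the bench alone.

Things in the scene. Friction and masses are not known exactly. Their poses are not given: they have to be found in the camera images.
- press: Grey C-frame holding press bolted to the bench, it cannot move; base 110 x 200 x 18 mm, arm above it 56 mm wide with its top at 105 mm. Origin: centre of its underside; its y axis runs along the arm, z up. The round ratchet knob stands on the arm at y = -55 mm, the wing lock knob at y = +60 mm; the blank lies along the press's x axis on a steel anvil (top 24 mm high) under the ratchet knob.
- lock_grip (a point): Grip point on the axis of the dark steel wing knob (lock): an upright bar 44 mm long, 12 mm thick, its top 149 mm above the bench, standing on a round foot 26 mm in diameter (top at 119 mm), on the far end of the arm from the plunger. Point at 135 mm height; its x axis runs along the 44 mm length and turns with the knob, z up.
- lock (a joint): Lock knob, rad: 0 = locked (a brake bar jams the collar under the ratchet knob, so that the ratchet knob only slips and clicks), grows CLOCKWISE seen from above (left-hand thread) to the stop at 1.3 = fully loose. Stiff, 0.2 to 0.3 N m; stays where it is left.
- ratchet_grip (a point): Grip point on the axis of the round ribbed aluminium ratchet knob, 41 mm in diameter, 121 to 156 mm above the bench, over a plain steel collar 44 mm in diameter that turns with the screw. Point at 142 mm height, z up. The knob stays at this height as it turns.
- ratchet (a joint): Slip of the ratchet, rad: how far the round knob has slipped clockwise relative to the collar. 0 at the start; one click is 0.52 rad. While the screw turns freely it stays still; turning clockwise takes about 0.25 N m as the screw runs and about 0.5 N m at each click when it slips (falling close to zero between clicks); turned on the spot it rides over a tooth every 0.52 rad, the first after 0.26. Turned anticlockwise, the knob unscrews the plunger.
- plunger: Steel plunger under the arm, pad 27 mm in diameter. Origin: centre of the pad's underside. It does not turn; it comes down 4 mm per rad of clockwise screw turn, starts 5 to 12 mm above the blank, and stays where it is when the knob is let go.
- blank: Squared ash turning blank, 25 x 151 x 25 mm, lying loose on the anvil under the plunger. Origin: centre of its underside; y along its length.
- calipers: Bystander: steel spring calipers lying flat, 155 x 85 x 11 mm. Origin: centre of the underside.
- drive_centre: Bystander: steel lathe drive centre standing, 25 mm in diameter, 66 mm tall. Origin: centre of the underside.
- stopper: Bystander: turned dark wood bottle stopper standing, 39 mm in diameter, 80 mm tall. Origin: centre of the underside.
There are look-alikes about, which are no part of the job. Leave any black look-alike of the blank alone.

How it is judged:
On the way, in this order (a step that is already met when the one before it is completed fails the run):
1. the left-hand lock knob is loosened (clockwise, past 1.0 rad) (value of joint lock above 1 rad), for 0.2 s.
2. the plunger presses the blank with at least 25 N and the ratchet has slipped over its first click (0.3 rad) (contact force between plunger and blank above 25 N and value of joint ratchet above 0.3 rad), for 0.2 s.
At the end, for the whole second after the job is handed in: the lock knob is loose (past 1.0 rad), the plunger presses on the blank with at least 25 N (slipping gives 45 to 70 N), the ratchet has slipped over its first click (0.3 rad) and by no more than about eight (4.5 rad), and the blank lies at rest within 12 mm of where it was (all of step 2 and value of joint ratchet below 4.5 rad and value of joint lock above 1 rad and distance of blank from where it was at the start of the episode below 0.012 m and linear speed of blank below 0.02 m/s); the robot touches nothing.
It fails at once if the ratchet is cranked on past about eight clicks (value of joint ratchet above 4.5 rad).
It fails at once if a bystander is moved by more than 30 mm (distance of any of calipers, drive_centre, stopper from where it was at the start of the episode above 0.03 m).
It also fails if it takes over 72 s, if anything falls off the work surface, if the arm or the gripper's body presses on something with over 40 N, if the wrist force passes 120 N, or if a joint passes its speed limit or range.

## Robot

A 7-joint arm with a two-finger parallel gripper is mounted at the origin on a cart in front of the work surface, level with it; the furniture and walls round the work are solid. World frame = base frame: x ahead of the robot, y to its left, z up, the work surface at z = 0. Lengths are in m, angles in rad, forces in N, time in s.
With the tool pointing down it reaches from about 0.425 to 1.025 m from the base axis. Payload 3.6 kg.
Tool frame: the origin (TCP) lies midway between the tips of the shut fingers; the grasp point (between the pads) lies 19 mm behind it (bot.grasp_offset is the distance from the TCP to the grasp point, in m); y points along the fingers, x is the direction in which the jaws open and shut, and the axes are right-handed (so a half turn about y gives the same grasp; the last joint's range is limited). The gripper opens to 85 mm and grips with 20 to 120 N. Pads are 22 mm wide; open, the fingers measure 114 mm over their backs; the gripper's body (76 mm by 85 mm) begins 54 mm behind the grasp point. The pads swing forward as they close: fully open they stand 13 mm farther back than shut.
Start: joints at [1.087, 0.591, 0.048, 1.609, -0.033, 0.943, -0.034], TCP at [0.276, -0.671, 0.21] pointing down, gripper open.
Joint ranges: [-2.69, 2.69], [-0.47, 2.24], [-1.27, 1.36], [0.19, 2.51], [-1.53, 4.68], [0.08, 2.07], [-3.09, 3.09]. Speed limits (rad/s): [2.57, 2.57, 3.14, 3.14, 3.14, 3.14, 3.14].

## Interface

Orientations are given as a unit quaternion [x, y, z, w].
In Python, from bench import bot, imaging gives the robot as it stands.
- The arm moves only by the shell command python3 -m pendant 'ROWS' [FORCE]. ROWS is a JSON object of lists of equal length, an entry for each row: "travel": the shift along the tool's x, y, z in mm, a list of three; "delta_rot": the turn, a rotation vector about the tool's x, y, z in degrees, a list of three; "hand": the finger opening in mm, from 0 to 85.4. In form: {"travel": [[tx, ty, tz], ...], "delta_rot": [[wx, wy, wz], ...], "hand": [hand, ...]}. A call has 1 to 10 rows; each row shifts and turns the commanded pose from where the row before left it, along the tool's axes as they then stand; what a row does not reach is not made up. A row lasts 1/8 s, in which the tool goes at most 62.5 mm and 10.7 degrees, less where a joint would pass 70% of its speed; a pose out of reach is approached as far as the arm can. A call with a gripper value outside its range is refused whole. The fingers move at their own pace and stop on an object; FORCE is the grip in N (left out, the last holds). Time passes only in rows, so rows that do not move let the fingers close. It gives the time, the measured TCP pose, the force and the opening at its end, in the units of the state.
- bot.sense(): the state, without advancing time (a new reading comes with each control period).
- imaging.camera(name): name is "scene" or "side" or "wrist"; returns (picture, depth): 384x512x3 uint8, red, green, blue; 384x512 float32, m along the optical axis (not along the pixel's ray), 0 where there is no reading.
- imaging.camera_model(name): a dict with "mtx" (3x3 intrinsics, pixels), "k1" (the pictures are not rectified: a ray, as slopes to the right and down, at radius r is drawn at 1 + k1 r^2 times it, then the intrinsics apply), "origin" and "rotation" of the camera in the world; the wrist camera has in their place "hand_eye" (4x4, takes a point from camera to tool coordinates, whose origin is the TCP and whose axes are the tool frame's). Camera axes: x right, y down, z forward; pixel columns grow to the right and rows downward; lengths in m; the calibration is good to about 2 mm. A picture is of the moment at which its call begins: read the wrist's pose just before it. camera_model takes no time and is no camera call.
- bot.finish_job(): hands the job in, once; it reports no verdict.
The state is a dict: "time_s": time; "joint_positions": joint angles; "qvel": joint speeds; "joint_efforts": joint torques, N m; "tool_pos": TCP position; "ee_rot": TCP orientation; "contact_force": force on the tool from outside, world axes, zero at the start; "wrist_torque": the same for the moment, N m; "opening": opening from 0.0 (shut) to 1.0 (fully open).
Only numpy, scipy, OpenCV 4.12 (cv2) and the standard library are available. Lean on these libraries where they do the work, as an engineer would, in place of code of your own. Each camera call takes 0.05 s, during which the arm holds its last target.

## Working session

There is one attempt and no reset: what is moved stays moved. The work goes in short steps, Python scripts to look and compute and a shell command to move; the robot and the scene stay as the last step left them, time stands still between calls to the robot, and variables do not carry over. Pictures are saved under pics/ and viewed, and the job is handed in when it is done.

```bash
ls; mkdir -p pics
python3 - <<'E'
from bench import bot, imaging
import cv2
s=bot.sense();print({k:(v if isinstance(v,(int,float)) else [round(float(x),4) for x in v]) for k,v in s.items()})
for n in ("scene","side","wrist"):
    p,d=imaging.camera(n); cv2.imwrite(f"pics/{n}0.png",p[:,:,::-1])
    import numpy as np; np.save(f"pics/{n}0.npy",d)
    print(n,imaging.camera_model(n))
print(bot.grasp_offset)
E
```

```text
pics
{'time_s': 0.0, 'joint_positions': [1.0875, 0.5921, 0.0483, 1.6098, -0.0333, 0.9427, -0.0337], 'qvel': [0.0008, 0.0029, 0.0003, 0.0005, -0.0007, 0.0004, 0.001], 'joint_efforts': [-0.0004, -54.8694, 1.5465, -19.8126, 0.0094, 0.0088, -0.0], 'tool_pos': [0.2752, -0.6698, 0.2089], 'ee_rot': [-0.587, 0.3944, -0.393, 0.5878], 'contact_force': [0.7494, 0.31, 0.1724], 'wrist_torque': [-0.0054, 0.0805, -0.0098], 'opening': 1.001526952989687}
scene {'mtx': array([[383.29754702,   0.        , 264.19431996],
       [  0.        , 383.29754702, 195.68854095],
       [  0.        ,   0.        ,   1.        ]]), 'k1': -0.05535131310748976, 'origin': array([-0.17249837,  0.35200093,  1.08078188]), 'rotation': array([-0.49688583,  0.80512904, -0.27384042,  0.17286738])}
side {'mtx': array([[395.4546166 ,   0.        , 258.43885597],
       [  0.        , 395.4546166 , 185.68296923],
       [  0.        ,   0.        ,   1.        ]]), 'k1': -0.03571743193994611, 'origin': array([ 0.74603537, -0.96913098,  0.57034762]), 'rotation': array([ 0.83683308,  0.10024665, -0.06792603, -0.53389799])}
wrist {'mtx': array([[337.90526309,   0.        , 253.38017911],
       [  0.        , 337.90526309, 195.19824633],
       [  0.        ,   0.        ,   1.        ]]), 'k1': 0.013638764847824164, 'hand_eye': array([[ 9.99999601e-01, -8.93589640e-04,  2.13606713e-05,
        -1.40640306e-03],
       [-2.95647365e-04, -3.08112091e-01,  9.51350016e-01,
        -1.63923538e-01],
       [-8.43535037e-04, -9.51349642e-01, -3.08112232e-01,
         7.80918219e-02],
       [ 0.00000000e+00,  0.00000000e+00,  0.00000000e+00,
         1.00000000e+00]])}
0.0187
```

View pics/scene0.png

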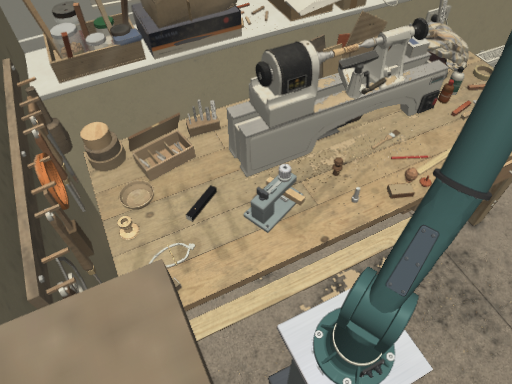

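View pics/side0.png

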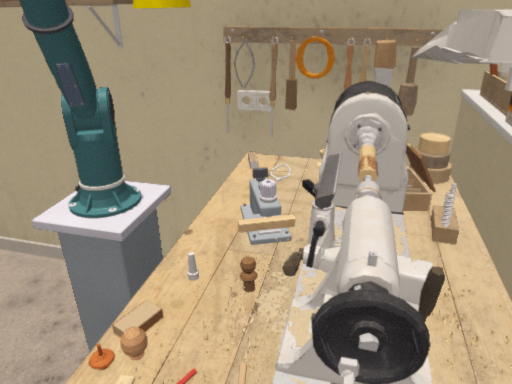

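View pics/wrist0.png

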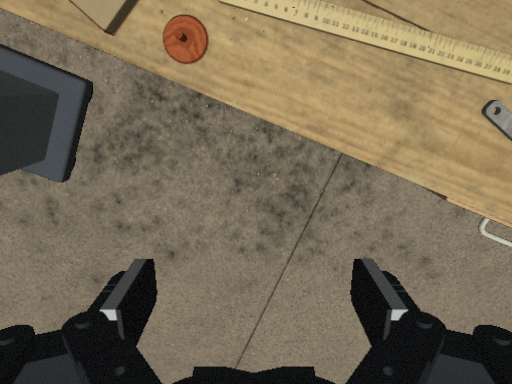

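The scene camera shows the press near (272,198). The wing knob is dark, at about (263,192), and the round ratchet knob is bright, at about (285,172). In the side picture the press is near (265,200). I'll enlarge both views and work out positions.

```bash
cat > h.py <<'E'
import numpy as np, cv2
from scipy.spatial.transform import Rotation as R
from bench import bot, imaging
def q2R(q): return R.from_quat(q).as_matrix()
def pose(n,s=None):
    m=imaging.camera_model(n)
    if n!="wrist": return m, q2R(m["rotation"]), np.array(m["origin"])
    s=s or bot.sense(); T=q2R(s["ee_rot"]); H=m["hand_eye"]
    return m, T@H[:3,:3], np.array(s["tool_pos"])+T@H[:3,3]
def ray(n,u,v,P=None):
    m,Rm,o=P or pose(n); K=m["mtx"]
    x=(u-K[0,2])/K[0,0]; y=(v-K[1,2])/K[1,1]
    a,b=x,y
    for _ in range(8):
        r2=a*a+b*b; a=x/(1+m["k1"]*r2); b=y/(1+m["k1"]*r2)
    return Rm@np.stack([a,b,np.ones_like(a)]) if np.ndim(a)==0 else (np.stack([a,b,np.ones_like(a)],-1)@Rm.T), o
def at_z(n,u,v,z,P=None):
    d,o=ray(n,float(u),float(v),P); return o+d*(z-o[2])/d[2]
def at_depth(n,u,v,dep,P=None):
    d,o=ray(n,float(u),float(v),P); return o+d*dep
def proj(n,p,P=None):
    m,Rm,o=P or pose(n); c=Rm.T@(np.asarray(p)-o); a,b=c[:2]/c[2]; f=1+m["k1"]*(a*a+b*b)
    K=m["mtx"]; return np.array([K[0,0]*a*f+K[0,2],K[1,1]*b*f+K[1,2]])
def cloud(n,d,P=None):
    v,u=np.mgrid[:384,:512].astype(float); D,o=ray(n,u,v,P); p=o+D*d[...,None]; p[d<=0]=np.nan; return p
E
python3 - <<'E'
from h import *
a=cv2.imread("pics/scene0.png")[140:250,220:350]; b=cv2.imread("pics/side0.png")[155:255,215:325]
cv2.imwrite("pics/sc0.png",cv2.resize(a,None,fx=6,fy=5.4)if 0 else cv2.resize(a,None,fx=5,fy=5,interpolation=cv2.INTER_CUBIC))
cv2.imwrite("pics/si0.png",cv2.resize(b,None,fx=5,fy=5,interpolation=cv2.INTER_CUBIC))
print(at_z("scene",286,169,.156),at_z("scene",264,188,.149))
for n in("scene","side"):
    d=np.load(f"pics/{n}0.npy"); p=cloud(n,d); q=p.reshape(-1,3)
    m=(q[:,2]>.145)&(q[:,2]<.18)&(q[:,0]>.3)&(q[:,0]<.9)&(abs(q[:,1])<.4); print(n,m.sum()); print(np.c_[np.argwhere(m.reshape(384,512)),q[m]][:: max(1,m.sum()//30)].round(3))
E
```

```text
[ 0.53751069 -0.07446061  0.156     ] [0.50406199 0.02160328 0.149     ]
scene 1215
[[ 9.20e+01  3.26e+02  7.95e-01 -3.86e-01  1.79e-01]
 [ 9.60e+01  3.25e+02  7.97e-01 -3.85e-01  1.59e-01]
 [ 1.11e+02  3.43e+02  6.85e-01 -3.91e-01  1.67e-01]
 [ 1.14e+02  3.36e+02  6.85e-01 -3.61e-01  1.64e-01]
 [ 1.16e+02  2.28e+02  8.36e-01 -1.00e-03  1.78e-01]
 [ 1.17e+02  2.55e+02  7.90e-01 -8.50e-02  1.76e-01]
 [ 1.18e+02  2.54e+02  7.87e-01 -8.00e-02  1.75e-01]
 [ 1.19e+02  2.55e+02  7.82e-01 -8.20e-02  1.74e-01]
 [ 1.20e+02  3.13e+02  6.86e-01 -2.64e-01  1.73e-01]
 [ 1.21e+02  3.10e+02  6.84e-01 -2.50e-01  1.75e-01]
 [ 1.22e+02  3.10e+02  6.90e-01 -2.54e-01  1.64e-01]
 [ 1.23e+02  3.16e+02  6.86e-01 -2.78e-01  1.53e-01]
 [ 1.25e+02  2.35e+02  7.90e-01 -7.00e-03  1.70e-01]
 [ 1.26e+02  3.02e+02  6.86e-01 -2.19e-01  1.63e-01]
 [ 1.28e+02  2.35e+02  7.86e-01 -4.00e-03  1.61e-01]
 [ 1.29e+02  2.96e+02  6.87e-01 -1.96e-01  1.57e-01]
 [ 1.31e+02  2.83e+02  6.83e-01 -1.41e-01  1.74e-01]
 [ 1.33e+02  1.39e+02  8.97e-01  3.08e-01  1.78e-01]
 [ 1.34e+02  2.74e+02  6.85e-01 -1.07e-01  1.72e-01]
 [ 1.35e+
[... 1580 characters left out ...]
 1.57e-01]
 [ 1.84e+02  2.63e+02  5.37e-01 -8.90e-02  1.55e-01]
 [ 1.84e+02  2.69e+02  5.53e-01 -8.90e-02  1.57e-01]
 [ 1.84e+02  2.75e+02  5.66e-01 -7.80e-02  1.54e-01]
 [ 1.85e+02  2.65e+02  5.43e-01 -9.30e-02  1.55e-01]
 [ 1.85e+02  2.71e+02  5.57e-01 -8.70e-02  1.54e-01]
 [ 1.86e+02  2.61e+02  5.31e-01 -8.60e-02  1.48e-01]
 [ 1.86e+02  2.68e+02  5.51e-01 -9.40e-02  1.54e-01]
 [ 1.86e+02  2.74e+02  5.65e-01 -8.70e-02  1.52e-01]
 [ 1.87e+02  2.65e+02  5.44e-01 -9.50e-02  1.51e-01]
 [ 1.87e+02  2.71e+02  5.58e-01 -8.90e-02  1.50e-01]
 [ 1.88e+02  2.64e+02  5.40e-01 -9.20e-02  1.46e-01]
 [ 1.88e+02  2.70e+02  5.56e-01 -9.00e-02  1.47e-01]
 [ 1.89e+02  2.69e+02  5.54e-01 -9.30e-02  1.45e-01]]
```

View pics/sc0.png

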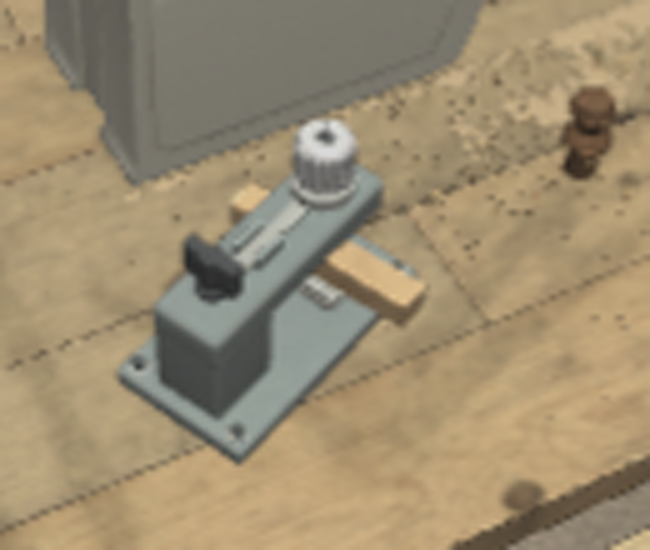

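View pics/si0.png

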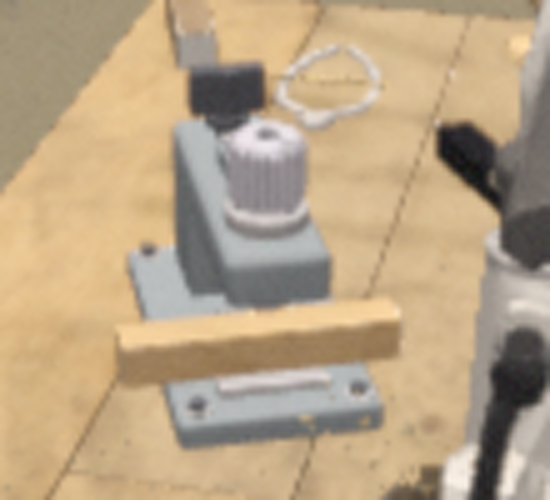

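Run:
```python
from h import *
for n in("scene","side"):
    d=np.load(f"pics/{n}0.npy"); p=cloud(n,d).reshape(-1,3)
    c=(p[:,0]>.42)&(p[:,0]<.65)&(p[:,1]>-.15)&(p[:,1]<.1)
    k=p[c&(p[:,2]>.153)&(p[:,2]<.162)]; print(n,"knob top",len(k),(k.min(0)+k.max(0))/2,k.mean(0))
    w=p[c&(p[:,2]>.125)&(p[:,2]<.16)&(p[:,1]>-.02)]; print("wing",len(w),w.mean(0),w.min(0),w.max(0))
    if len(w)>3:
        e=np.linalg.svd((w-w.mean(0))[:,:2])[2][0] if len(w)<3000 else 0; print("dir",np.degrees(np.arctan2(e[1],e[0])))
    a=p[c&(p[:,2]>.098)&(p[:,2]<.112)]; e=np.linalg.svd((a-a.mean(0))[:,:2],full_matrices=False)[2][0]; print("arm",len(a),a.mean(0),np.degrees(np.arctan2(e[1],e[0])))
s=bot.sense(); print(q2R(s["ee_rot"]).round(3))
```

```text
scene knob top 79 [ 0.52740114 -0.0304314   0.15721212] [ 0.54312461 -0.07252843  0.15711805]
wing 89 [0.4952707  0.03178903 0.14254176] [0.47863455 0.01938107 0.12608229] [0.51789867 0.04247327 0.15319295]
dir -152.99461286510842
arm 489 [ 0.51045937 -0.01257439  0.10499996] 110.73577095469659
side knob top 92 [ 0.54738118 -0.07720218  0.15633441] [ 0.54808328 -0.08077745  0.15689948]
wing 140 [0.5017675  0.02475387 0.13919505] [0.4818233  0.01601502 0.12525913] [0.52003994 0.0402     0.15213325]
dir 23.865178901954856
arm 337 [ 0.52834225 -0.05813406  0.10497516] -59.260499120588065
[[ 0.38  -0.001  0.925]
 [-0.925  0.002  0.38 ]
 [-0.002 -1.    -0.   ]]
```

Both cameras agree: the ratchet axis is near (0.546, -0.077) and the wing near (0.500, 0.028), with its bar at roughly 24–27°. The jaw axis already sits at about -68°, close to perpendicular to the bar. I'll move to hover above the wing.

```bash
python3 -m pendant '{"travel":[[0,-30,0],[0,-30,0],[-36,0,30],[-36,0,30],[-36,0,30],[-36,0,30],[-36,0,30],[-36,0,30],[-36,0,30],[-36,0,30]],"delta_rot":[[0,0,0],[0,0,0],[0,0,0],[0,0,0],[0,0,0],[0,0,0],[0,0,0],[0,0,0],[0,0,0],[0,0,0]],"hand":[60,60,60,60,60,60,60,60,60,60]}' 60
```

```text
time_s: 1.4
tool_pos: [0.3882, -0.3114, 0.27]
ee_rot: [-0.587, 0.394, -0.394, 0.587]
contact_force: [1.2, -0.1, -0.1]
opening: 0.703
```

```bash
python3 -m pendant '{"travel":[[-34,0,29],[-34,0,29],[-34,0,29],[-34,0,29],[-34,0,29],[-34,0,29],[-34,0,29],[-33,0,29],[0,0,0]],"delta_rot":[[0,0,0],[0,0,0],[0,0,0],[0,0,0],[0,0,0],[0,0,0],[0,0,0],[0,0,0],[0,0,0]],"hand":[60,60,60,60,60,60,60,60,60]}' 60
cat > look.py <<'E'
import sys; from h import *
t=sys.argv[1]; s=bot.sense(); P=pose("wrist",s); p,d=imaging.camera("wrist"); np.save(f"pics/w{t}.npy",d); cv2.imwrite(f"pics/w{t}.png",p[:,:,::-1])
print([round(x,3) for x in s["joint_positions"]],s["tool_pos"].round(4) if hasattr(s["tool_pos"],"round") else s["tool_pos"])
c=cloud("wrist",d,P).reshape(-1,3); r=(np.hypot(c[:,0]-.5,c[:,1]-.027)<.035)
w=c[r&(c[:,2]>.14)&(c[:,2]<.156)]
if len(w)>5:
    rc=cv2.minAreaRect((w[:,:2]*1000).astype(np.float32)); print("wing",len(w),w.mean(0).round(4),rc)
    e=np.linalg.svd((w-w.mean(0))[:,:2],full_matrices=False)[2][0]; print("dir",np.degrees(np.arctan2(e[1],e[0])))
k=c[(np.hypot(c[:,0]-.546,c[:,1]+.077)<.035)&(c[:,2]>.15)&(c[:,2]<.162)]
if len(k)>5: print("knob",len(k),k.mean(0).round(4),cv2.minEnclosingCircle((k[:,:2]*1000).astype(np.float32)))
E
python3 look.py 1
```

```text
time_s: 2.52
tool_pos: [0.5006, 0.0301, 0.2702]
ee_rot: [-0.588, 0.392, -0.391, 0.59]
contact_force: [-0.1, -0.6, -0.8]
opening: 0.707
[np.float64(0.06), np.float64(0.244), np.float64(-0.252), np.float64(2.032), np.float64(0.077), np.float64(0.873), np.float64(-1.408)] [0.5006 0.0301 0.2702]
wing 707 [0.5003 0.0312 0.148 ] ((498.79644775390625, 30.53472900390625), (43.88020324707031, 17.592531204223633), 33.90224075317383)
dir -156.31698189448727
knob 1657 [ 0.5458 -0.072   0.1561] ((545.0803833007812, -74.29509735107422), 20.629796981811523)
```

View pics/w1.png

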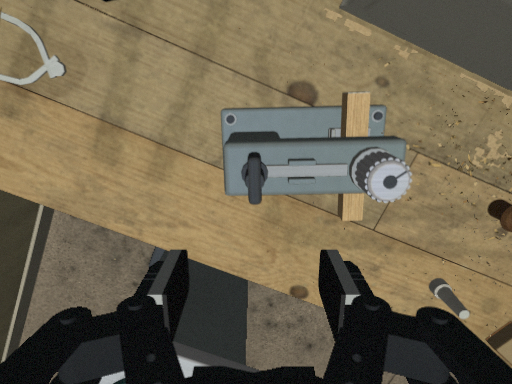

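The wrist view shows the wing bar at (255,178), upright in the image and so along tool z. The ratchet knob is at (388,178). I'm already centred over the wing, so I'll lower to 124 mm, just clear of the foot, and close.

```bash
python3 -m pendant '{"travel":[[0,25,0],[0,35,0],[0,35,0],[0,25,0],[0,15,0],[0,11,0],[0,0,0]],"delta_rot":[[0,0,0],[0,0,0],[0,0,0],[0,0,0],[0,0,0],[0,0,0],[0,0,0]],"hand":[50,50,50,50,50,50,50]}' 60
python3 -m pendant '{"travel":[[0,0,0],[0,0,0],[0,0,0],[0,0,0],[0,0,0],[0,0,0]],"delta_rot":[[0,0,0],[0,0,0],[0,0,0],[0,0,0],[0,0,0],[0,0,0]],"hand":[5,5,5,5,5,5]}' 60
python3 look.py 2
```

```text
time_s: 3.45
tool_pos: [0.4994, 0.0254, 0.1238]
ee_rot: [0.588, -0.394, 0.394, -0.587]
contact_force: [1.7, -0.3, -0.1]
opening: 0.584
time_s: 4.2
tool_pos: [0.4991, 0.029, 0.1252]
ee_rot: [-0.587, 0.393, -0.392, 0.589]
contact_force: [-3.6, 5.5, 4.5]
opening: 0.103
[np.float64(0.012), np.float64(0.448), np.float64(-0.207), np.float64(2.172), np.float64(0.17), np.float64(0.535), np.float64(-1.5)] [0.4991 0.029  0.1252]
wing 2155 [0.5029 0.0323 0.1489] ((499.41680908203125, 31.031085968017578), (32.009033203125, 38.22548294067383), 75.89900970458984)
dir -155.94764770291252
knob 3286 [ 0.5425 -0.0639  0.1554] ((544.1788330078125, -72.23881530761719), 20.79046058654785)
```

View pics/w2.png

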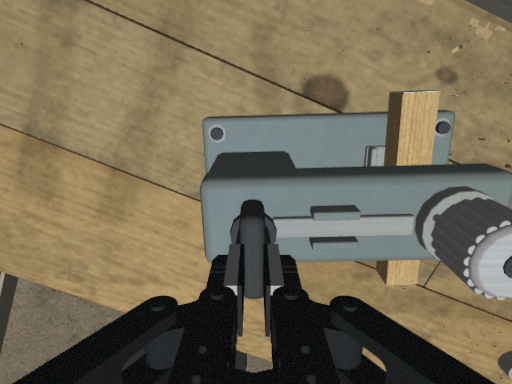

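Run:
```python
from h import *
for i in range(3):
    s=bot.sense();P=pose("wrist",s); t=np.array(s["tool_pos"]);T=q2R(s["ee_rot"])
    print(t.round(4), s["opening"],[x.round(2) for x in (np.array(s["contact_force"]),np.array(s["wrist_torque"]))])
for z in(-.022,0,.022): print(z,proj("wrist",t+T@np.array([0,-(.149-t[2]),z]),P).round(1))
```

```text
[0.4991 0.029  0.1252] 0.1016117359337568 [array([-3.45,  6.3 ,  5.56]), array([1.29, 0.71, 0.1 ])]
[0.4991 0.029  0.1252] 0.1016117359337568 [array([-3.45,  6.3 ,  5.56]), array([1.29, 0.71, 0.1 ])]
[0.4991 0.029  0.1252] 0.1016117359337568 [array([-3.45,  6.3 ,  5.56]), array([1.29, 0.71, 0.1 ])]
-0.022 [256.4 302.5]
0 [256.5 262.1]
0.022 [256.6 218.1]
```

The bar is between the pads, with the grip about 3 mm off its middle. That will do. I'll turn clockwise, which is +tool y since y points down, in checked stages.

```bash
python3 -m pendant '{"travel":[[0,0,0],[0,0,0],[0,0,0],[0,0,0],[0,0,0]],"delta_rot":[[0,4,0],[0,8,0],[0,8,0],[0,8,0],[0,0,0]],"hand":[5,5,5,5,5]}' 60
python3 look.py 3
```

```text
time_s: 4.88
tool_pos: [0.4989, 0.0296, 0.1251]
ee_rot: [-0.475, 0.524, -0.522, 0.476]
contact_force: [-2.9, 7.0, 6.0]
opening: 0.1
[np.float64(-0.095), np.float64(0.443), np.float64(-0.069), np.float64(2.177), np.float64(0.053), np.float64(0.524), np.float64(-1.87)] [0.4989 0.0296 0.1251]
wing 2149 [0.5033 0.0301 0.1489] ((499.1416931152344, 30.457077026367188), (37.65461730957031, 32.4853515625), 34.574012756347656)
dir 175.54378388219035
knob 5085 [ 0.5462 -0.065   0.1556] ((545.4031982421875, -73.26507568359375), 20.57526969909668)
```

View pics/w3.png

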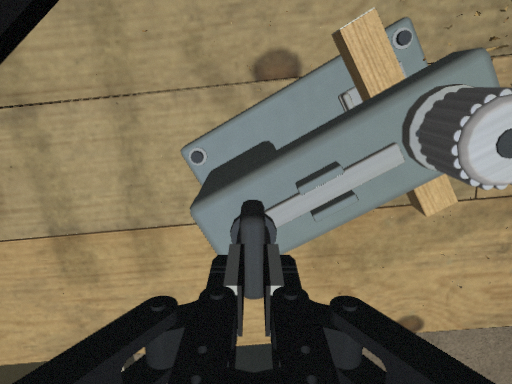

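The knob turns with the gripper and low force; the wing stays upright in the image at (254,250) while the press rotates. Continuing to the stop.

```bash
python3 -m pendant '{"travel":[[0,0,0],[0,0,0],[0,0,0],[0,0,0],[0,0,0],[0,0,0],[0,0,0],[0,0,0]],"delta_rot":[[0,8,0],[0,8,0],[0,8,0],[0,8,0],[0,7,0],[0,5,0],[0,3,0],[0,0,0]],"hand":[5,5,5,5,5,5,5,5]}' 60
python3 - <<'E'
from h import *
s=bot.sense(); T=q2R(s["ee_rot"]); print("z-az",np.degrees(np.arctan2(T[1,2],T[0,2])),s["contact_force"],s["wrist_torque"],s["joint_positions"])
E
```

```text
time_s: 5.92
tool_pos: [0.4994, 0.0305, 0.1252]
ee_rot: [-0.227, 0.671, -0.668, 0.228]
contact_force: [-2.3, 7.6, 5.2]
opening: 0.102
z-az -52.41143676386054 [-2.3085325   7.58433934  5.21670168] [1.78131523 0.59956375 0.18531618] [-0.27218035  0.44813802  0.16252333  2.18337523 -0.15123163  0.51995001
 -2.47954143]
```

The gripper turned 75° (1.30 rad), so the knob is at the stop. Releasing, lifting and checking.

```bash
python3 -m pendant '{"travel":[[0,0,0],[0,0,0],[0,0,0],[0,0,0],[0,-25,0],[0,-35,0],[0,-35,0],[0,-35,0],[0,-10,0],[0,0,0]],"delta_rot":[[0,0,0],[0,0,0],[0,0,0],[0,0,0],[0,0,0],[0,0,0],[0,0,0],[0,0,0],[0,0,0],[0,0,0]],"hand":[55,55,55,55,55,60,60,60,60,60]}' 60
python3 look.py 4
```

```text
time_s: 7.18
tool_pos: [0.4997, 0.0257, 0.2641]
ee_rot: [0.226, -0.67, 0.67, -0.226]
contact_force: [-0.8, -0.4, -0.4]
opening: 0.699
[np.float64(-0.33), np.float64(0.243), np.float64(0.228), np.float64(2.057), np.float64(-0.073), np.float64(0.848), np.float64(-2.55)] [0.4997 0.0257 0.2641]
wing 730 [0.4998 0.0293 0.148 ] ((498.938720703125, 30.202980041503906), (16.612960815429688, 43.162681579589844), 37.212642669677734)
dir 129.5069671680941
knob 2410 [ 0.5459 -0.0742  0.1562] ((545.5590209960938, -74.48319244384766), 20.427169799804688)
```

View pics/w4.png

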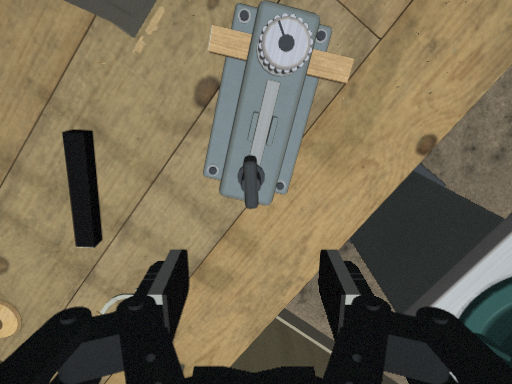

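The wing now lies at about -50.5°, so the lock has turned about 74° (1.3 rad) and is loose. Before planning the ratchet sweep I'll check how much room the lathe leaves for the wrist camera.

Run:
```python
from h import *
for n in("scene","side"):
    p=cloud(n,np.load(f"pics/{n}0.npy")).reshape(-1,3)
    for z0 in np.arange(.12,.5,.04):
        for y0 in (-.25,-.15,-.05,.05):
            q=p[(p[:,2]>z0)&(p[:,2]<z0+.04)&(p[:,1]>y0)&(p[:,1]<y0+.1)&(p[:,0]>.59)]
            if len(q)>3: print(n,round(z0,2),y0,len(q),np.sort(q[:,0])[:3].round(3),end=' | ')
        print()
```

```text
scene 0.12 -0.25 365 [0.679 0.681 0.681] | scene 0.12 -0.15 405 [0.68 0.68 0.68] | scene 0.12 -0.05 470 [0.679 0.681 0.682] | scene 0.12 0.05 227 [1.003 1.004 1.005] | 
scene 0.16 -0.25 420 [0.68  0.68  0.681] | scene 0.16 -0.15 546 [0.681 0.681 0.682] | scene 0.16 -0.05 551 [0.681 0.682 0.682] | scene 0.16 0.05 227 [0.938 1.113 1.114] | 
scene 0.2 -0.25 433 [0.683 0.684 0.684] | scene 0.2 -0.15 789 [0.683 0.685 0.685] | scene 0.2 -0.05 595 [0.683 0.685 0.685] | scene 0.2 0.05 231 [1.111 1.114 1.114] | 
scene 0.24 -0.25 434 [0.681 0.682 0.683] | scene 0.24 -0.15 557 [0.685 0.685 0.686] | scene 0.24 -0.05 200 [1.105 1.105 1.107] | scene 0.24 0.05 209 [1.104 1.106 1.106] | 
scene 0.28 -0.25 641 [0.684 0.684 0.684] | scene 0.28 -0.15 863 [0.687 0.688 0.688] | scene 0.28 -0.05 325 [1.105 1.106 1.107] | scene 0.28 0.05 355 [1.105 1.107 1.107] | 
scene 0.32 -0.25 387 [0.692 0.692 0.693] | scene 0.32 -0.15 494 [0.696 0.696 0.698] | scene 0.32 -0.05 268 [1.124 1.125 1.125] | scene 0.32 0.05 281 [1.125 1.126 1.127] | 
scene 0.36 -0.25 533 [0.695 0.696 0.697] | scene 0.36 -0.15 766 [0.698 0.69
[... 557 characters left out ...]
| 
side 0.16 -0.05 203 [1.117 1.118 1.118] | side 0.16 0.05 223 [0.936 0.938 0.938] | 
side 0.2 -0.05 125 [1.117 1.117 1.118] | side 0.2 0.05 199 [1.117 1.118 1.118] | 
side 0.24 -0.25 8 [0.688 0.688 0.688] | side 0.24 -0.05 56 [1.111 1.111 1.111] | side 0.24 0.05 183 [1.11  1.11  1.111] | 
side 0.28 -0.25 37 [0.689 0.689 0.69 ] | side 0.28 -0.15 9 [0.69  0.69  0.691] | side 0.28 -0.05 11 [1.112 1.112 1.112] | side 0.28 0.05 186 [1.11  1.111 1.111] | 
side 0.32 -0.25 4 [0.695 0.695 0.696] | side 0.32 0.05 19 [1.131 1.131 1.131] | 
side 0.36 -0.25 75 [0.701 0.702 0.702] | side 0.36 -0.15 38 [0.701 0.702 0.702] | 
side 0.4 -0.25 539 [0.714 0.715 0.715] | side 0.4 -0.15 92 [0.716 0.716 0.718] |
```

The lathe face is at x ≥ 0.684 and the knob at x = 0.546, so the camera has about 35 mm of room or more when it points that way. I'll wind the wrist back anticlockwise by 250° up here to leave room for one long clockwise sweep.

```bash
for i in 1; do python3 -m pendant '{"travel":[[0,0,0],[0,0,0],[0,0,0],[0,0,0],[0,0,0],[0,0,0],[0,0,0],[0,0,0],[0,0,0],[0,0,0]],"delta_rot":[[0,-10,0],[0,-10,0],[0,-10,0],[0,-10,0],[0,-10,0],[0,-10,0],[0,-10,0],[0,-10,0],[0,-10,0],[0,-10,0]],"hand":[65,65,65,65,65,65,65,65,65,65]}' 100; done
python3 -m pendant '{"travel":[[0,0,0],[0,0,0],[0,0,0],[0,0,0],[0,0,0],[0,0,0],[0,0,0],[0,0,0],[0,0,0],[0,0,0]],"delta_rot":[[0,-10,0],[0,-10,0],[0,-10,0],[0,-10,0],[0,-10,0],[0,-10,0],[0,-10,0],[0,-10,0],[0,-10,0],[0,-10,0]],"hand":[65,65,65,65,65,65,65,65,65,65]}'
python3 -m pendant '{"travel":[[0,0,0],[0,0,0],[0,0,0],[0,0,0],[0,0,0],[0,0,0]],"delta_rot":[[0,-10,0],[0,-10,0],[0,-10,0],[0,-10,0],[0,-10,0],[0,0,0]],"hand":[65,65,65,65,65,65]}'
python3 - <<'E'
from h import *
s=bot.sense(); T=q2R(s["ee_rot"]); print(T.round(3),s["tool_pos"],s["joint_positions"]); print("tool travel",T.T@(np.array([.5455,-.0745,0.2641])-s["tool_pos"])*1000)
E
```

```text
time_s: 8.48
tool_pos: [0.4983, 0.0256, 0.2621]
ee_rot: [0.66, -0.257, 0.254, -0.659]
contact_force: [0.6, 0.6, 0.4]
opening: 0.763
time_s: 9.72
tool_pos: [0.4984, 0.0256, 0.2621]
ee_rot: [-0.619, -0.34, 0.342, 0.62]
contact_force: [0.1, -0.4, 0.5]
opening: 0.763
time_s: 10.48
tool_pos: [0.4986, 0.0256, 0.2624]
ee_rot: [-0.418, -0.569, 0.57, 0.421]
contact_force: [1.0, -0.7, 0.2]
opening: 0.758
[[-0.296 -0.003 -0.955]
 [ 0.955  0.001 -0.296]
 [ 0.002 -1.     0.003]] [0.49856294 0.02556029 0.2624174 ] [ 0.35321515  0.29060658 -0.60749068  2.03165639  0.21113434  0.88339477
  1.50129664]
tool travel [-109.46718366   -1.92710893  -15.20535059]
```

```bash
python3 -m pendant '{"travel":[[-20,0,-3],[-30,0,-4],[-30,0,-4],[-29,0,-4],[0,0,0]],"delta_rot":[[0,0,0],[0,0,0],[0,0,0],[0,0,0],[0,0,0]],"hand":[65,65,65,65,65]}'
python3 look.py 5
python3 - <<'E'
from h import *
s=bot.sense(); T=q2R(s["ee_rot"]); print(s["joint_positions"]); print("tool travel",T.T@(np.array([.5455,-.0745,0.126])-s["tool_pos"])*1000)
E
```

```text
time_s: 11.1
tool_pos: [0.5473, -0.0782, 0.2633]
ee_rot: [-0.421, -0.568, 0.568, 0.421]
contact_force: [0.2, 0.9, 0.5]
opening: 0.763
[np.float64(0.487), np.float64(0.357), np.float64(-0.554), np.float64(1.927), np.float64(0.234), np.float64(0.921), np.float64(1.684)] [ 0.5473 -0.0782  0.2633]
wing 867 [0.4985 0.0286 0.1475] ((499.01116943359375, 30.095794677734375), (16.94182777404785, 43.682735443115234), 31.774290084838867)
dir -50.25013783616195
knob 1676 [ 0.5442 -0.0748  0.1563] ((545.5186767578125, -74.61715698242188), 20.716856002807617)
[ 0.48565483  0.35617664 -0.55628431  1.92851052  0.2333222   0.92125513
  1.68349354]
tool travel [  1.6666836  137.45111762   0.54972462]
```

View pics/w5.png

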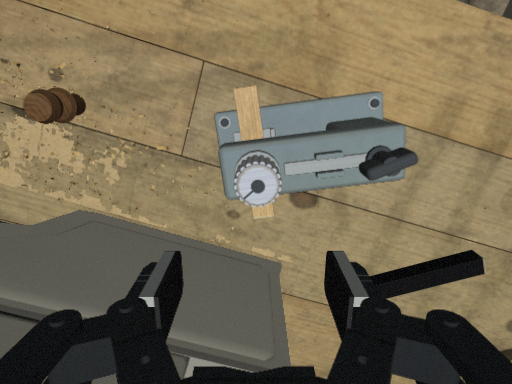

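The wrist view shows the ratchet knob at (258,185), centred between the jaws. The estimate of (0.5455, -0.0746) repeats. Lowering.

```bash
python3 -m pendant '{"travel":[[2,25,0],[0,32,0],[0,32,0],[0,25,0],[0,13,0],[0,10,0],[0,0,0]],"delta_rot":[[0,0,0],[0,0,0],[0,0,0],[0,0,0],[0,0,0],[0,0,0],[0,0,0]],"hand":[65,65,65,65,65,65,65]}' 60
python3 look.py 6
```

```text
time_s: 12.02
tool_pos: [0.5458, -0.0716, 0.127]
ee_rot: [-0.419, -0.57, 0.57, 0.419]
contact_force: [0.1, 0.1, 0.7]
opening: 0.757
[np.float64(0.393), np.float64(0.527), np.float64(-0.468), np.float64(2.055), np.float64(0.387), np.float64(0.645), np.float64(1.54)] [ 0.5458 -0.0716  0.127 ]
wing 2401 [0.5007 0.024  0.1468] ((500.8273620605469, 26.149324417114258), (17.67338752746582, 35.04429626464844), 29.32748031616211)
dir -47.13751298708244
knob 5578 [ 0.5429 -0.0764  0.1563] ((545.2716064453125, -82.76520538330078), 28.614212036132812)
```

View pics/w6.png

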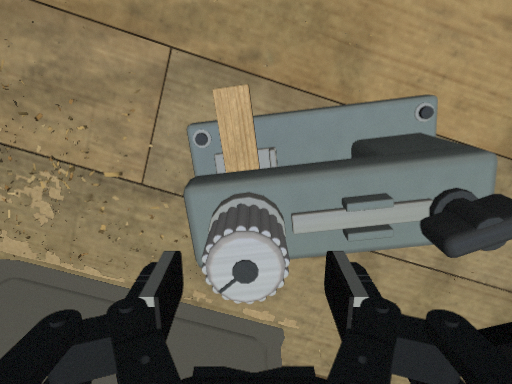

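Run:
```python
from h import *
s=bot.sense();P=pose("wrist",s); t=np.array(s["tool_pos"]);T=q2R(s["ee_rot"]);print(t)
print(proj("wrist",t+T@np.array([0,-(.156-t[2]),0]),P).round(1))
c=at_z("wrist",245.5,268,.156,P); print(c, T.T@(c-t)*1000)
```

```text
[ 0.54617198 -0.07171115  0.12743243]
[250.7 271.3]
[ 0.54525278 -0.07446449  0.156     ] [ -2.3600565  -28.56793635   1.6837791 ]
```

The knob top sits about 2.5 mm to -x of the tool centre, so I'll correct and close on it.

```bash
python3 -m pendant '{"travel":[[-3,0,1],[0,0,0],[0,0,0],[0,0,0],[0,0,0],[0,0,0],[0,0,0]],"delta_rot":[[0,0,0],[0,0,0],[0,0,0],[0,0,0],[0,0,0],[0,0,0],[0,0,0]],"hand":[65,30,30,30,30,30,30]}' 60
python3 look.py 7
python3 - <<'E'
from h import *
s=bot.sense(); print(s["contact_force"].round(2),s["wrist_torque"].round(2),s["joint_efforts"].round(2))
E
```

```text
time_s: 12.95
tool_pos: [0.5463, -0.0755, 0.1282]
ee_rot: [-0.42, -0.569, 0.57, 0.419]
contact_force: [-0.4, -0.9, 5.2]
opening: 0.44
[np.float64(0.4), np.float64(0.526), np.float64(-0.469), np.float64(2.053), np.float64(0.387), np.float64(0.647), np.float64(1.545)] [ 0.5463 -0.0755  0.1282]
wing 2172 [0.5016 0.0229 0.1467] ((501.40325927734375, 24.635358810424805), (18.168315887451172, 31.07558822631836), 26.17324447631836)
dir -46.096848493681364
knob 5739 [ 0.5421 -0.0754  0.1565] ((538.4758911132812, -76.71586608886719), 31.684890747070312)
[-1.58 -0.79  5.89] [-0.14  0.3  -0.06] [-5.200e-01 -4.047e+01 -4.280e+00 -1.306e+01 -4.000e-02 -4.200e-01
  2.000e-02]
```

View pics/w7.png

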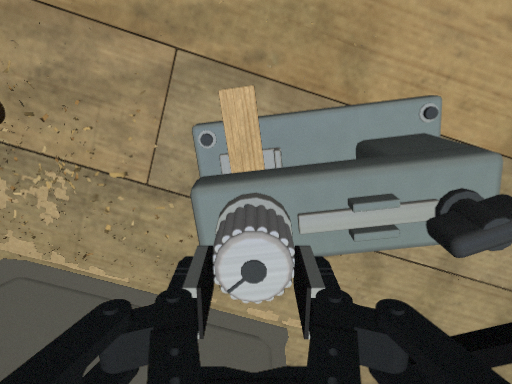

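The knob is held with the jaws on its sides, top centre at (253,271), opening 0.44 (about 38 mm nominal). I'll turn clockwise and watch the torque.

```bash
cat > tq.py <<'E'
from h import *
s=bot.sense(); T=q2R(s["ee_rot"]); print("t",round(s["time_s"],2),"zaz",np.degrees(np.arctan2(T[1,2],T[0,2])).round(1),"pos",s["tool_pos"].round(4),"F",s["contact_force"].round(1),"M",s["wrist_torque"].round(2),"e7",s["joint_efforts"][6].round(3),"j7",s["joint_positions"][6].round(2),"op",round(s["opening"],3))
E
python3 tq.py
python3 -m pendant '{"travel":[[0,0,0],[0,0,0],[0,0,0]],"delta_rot":[[0,4,0],[0,8,0],[0,8,0]],"hand":[30,30,30]}' 80 >/dev/null; python3 tq.py
python3 -m pendant '{"travel":[[0,0,0],[0,0,0],[0,0,0]],"delta_rot":[[0,8,0],[0,8,0],[0,8,0]],"hand":[30,30,30]}' >/dev/null; python3 tq.py; python3 look.py 8
```

```text
t 13.0 zaz -162.7 pos [ 0.5463 -0.0755  0.1282] F [-1.6 -0.8  5.9] M [-0.14  0.3  -0.06] e7 0.019 j7 1.55 op 0.442
t 13.38 zaz 177.2 pos [ 0.5463 -0.0752  0.1283] F [-1.2 -0.9  5.9] M [-0.11  0.31  0.28] e7 0.316 j7 1.27 op 0.429
t 13.75 zaz 153.2 pos [ 0.5463 -0.075   0.1283] F [-1.9 -0.   5.2] M [-0.03  0.3   0.24] e7 0.31 j7 0.94 op 0.429
[np.float64(0.244), np.float64(0.498), np.float64(-0.256), np.float64(2.06), np.float64(0.215), np.float64(0.607), np.float64(0.943)] [ 0.5463 -0.075   0.1283]
wing 4323 [0.4973 0.0294 0.1475] ((498.47601318359375, 30.07601547241211), (17.54303741455078, 43.35444259643555), 30.01702308654785)
dir -50.59113557576136
knob 5640 [ 0.5423 -0.0729  0.1565] ((538.7879638671875, -70.94512939453125), 31.06500244140625)
```

View pics/w8.png

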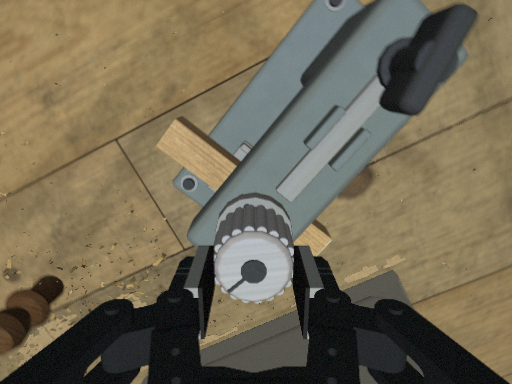

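The knob mark stays fixed relative to the jaws, so it isn't slipping in the grip. Torque is about 0.25 N m, which means the screw is running freely. Continuing with frequent torque readings.

```bash
python3 -m pendant '{"travel":[[0,0,0],[0,0,0]],"delta_rot":[[0,8,0],[0,8,0]],"hand":[30,30]}' >/dev/null; python3 tq.py
python3 -m pendant '{"travel":[[0,0,0],[0,0,0]],"delta_rot":[[0,6,0],[0,6,0]],"hand":[30,30]}' >/dev/null; python3 tq.py
python3 -m pendant '{"travel":[[0,0,0]],"delta_rot":[[0,8,0]],"hand":[30]}' >/dev/null; python3 tq.py
python3 -m pendant '{"travel":[[0,0,0]],"delta_rot":[[0,8,0]],"hand":[30]}' >/dev/null; python3 tq.py
python3 -m pendant '{"travel":[[0,0,0]],"delta_rot":[[0,8,0]],"hand":[30]}' >/dev/null; python3 tq.py
python3 -m pendant '{"travel":[[0,0,0]],"delta_rot":[[0,8,0]],"hand":[30]}' >/dev/null; python3 tq.py
```

```text
t 14.05 zaz 137.2 pos [ 0.5465 -0.0748  0.1283] F [-0.8  0.7  5.5] M [0.02 0.33 0.27] e7 0.308 j7 0.73 op 0.434
t 14.3 zaz 125.2 pos [ 0.5466 -0.0747  0.1283] F [-0.6  0.5  5.9] M [0.08 0.26 0.3 ] e7 0.174 j7 0.57 op 0.424
t 14.43 zaz 117.2 pos [ 0.5466 -0.0746  0.1283] F [-0.2  0.4  5.5] M [0.07 0.27 0.26] e7 0.334 j7 0.46 op 0.432
t 14.55 zaz 109.2 pos [ 0.5467 -0.0746  0.1283] F [-0.7  1.3  5.2] M [0.09 0.24 0.2 ] e7 0.301 j7 0.35 op 0.428
t 14.68 zaz 101.2 pos [ 0.5468 -0.0745  0.1283] F [0.5 1.2 5.5] M [0.08 0.25 0.3 ] e7 0.299 j7 0.25 op 0.426
t 14.8 zaz 93.2 pos [ 0.547  -0.0745  0.1284] F [-0.1  0.8  5.4] M [0.13 0.22 0.34] e7 0.298 j7 0.14 op 0.431
```

```bash
python3 -m pendant '{"travel":[[0,0,0]],"delta_rot":[[0,8,0]],"hand":[30]}' >/dev/null; python3 tq.py
python3 -m pendant '{"travel":[[0,0,0]],"delta_rot":[[0,8,0]],"hand":[30]}' >/dev/null; python3 tq.py
python3 -m pendant '{"travel":[[0,0,0]],"delta_rot":[[0,8,0]],"hand":[30]}' >/dev/null; python3 tq.py
python3 -m pendant '{"travel":[[0,0,0]],"delta_rot":[[0,8,0]],"hand":[30]}' >/dev/null; python3 tq.py
python3 -m pendant '{"travel":[[0,0,0]],"delta_rot":[[0,8,0]],"hand":[30]}' >/dev/null; python3 tq.py
python3 -m pendant '{"travel":[[0,0,0]],"delta_rot":[[0,8,0]],"hand":[30]}' >/dev/null; python3 tq.py
```

```text
t 14.93 zaz 85.2 pos [ 0.547  -0.0745  0.1284] F [ 0.3 -0.4  6.1] M [0.07 0.13 0.25] e7 0.296 j7 0.04 op 0.431
t 15.05 zaz 77.2 pos [ 0.5471 -0.0745  0.1283] F [-1.2  0.7  3.9] M [0.06 0.07 0.24] e7 0.294 j7 -0.07 op 0.433
t 15.18 zaz 69.2 pos [ 0.5473 -0.0746  0.1284] F [0.7 0.2 4.2] M [0.1  0.03 0.26] e7 0.293 j7 -0.17 op 0.426
t 15.3 zaz 61.2 pos [ 0.5474 -0.0746  0.1284] F [-0.8  0.1  4.7] M [0.1  0.04 0.26] e7 0.291 j7 -0.28 op 0.433
t 15.43 zaz 53.2 pos [ 0.5475 -0.0746  0.1283] F [-0.   0.1  5.2] M [ 0.12 -0.03  0.22] e7 0.29 j7 -0.38 op 0.425
t 15.55 zaz 45.2 pos [ 0.5476 -0.0747  0.1284] F [0.5 0.2 5. ] M [ 0.02 -0.03  0.23] e7 0.289 j7 -0.49 op 0.428
```

```bash
python3 -m pendant '{"travel":[[0,0,0]],"delta_rot":[[0,7,0]],"hand":[30]}' >/dev/null; python3 tq.py
python3 -m pendant '{"travel":[[0,0,0]],"delta_rot":[[0,7,0]],"hand":[30]}' >/dev/null; python3 tq.py
python3 -m pendant '{"travel":[[0,0,0]],"delta_rot":[[0,7,0]],"hand":[30]}' >/dev/null; python3 tq.py
python3 -m pendant '{"travel":[[0,0,0]],"delta_rot":[[0,7,0]],"hand":[30]}' >/dev/null; python3 tq.py
python3 -m pendant '{"travel":[[0,0,0]],"delta_rot":[[0,7,0]],"hand":[30]}' >/dev/null; python3 tq.py
```

```text
t 15.68 zaz 38.2 pos [ 0.5476 -0.0748  0.1284] F [ 0.6 -0.3  4.6] M [ 0.01 -0.03  0.21] e7 0.209 j7 -0.58 op 0.428
t 15.8 zaz 31.3 pos [ 0.5477 -0.0749  0.1284] F [0.6 0.2 4.8] M [-0.06 -0.08  0.39] e7 0.092 j7 -0.67 op 0.429
t 15.93 zaz 24.3 pos [ 0.5478 -0.075   0.1284] F [ 0.9 -1.1  4.8] M [-0.11 -0.11  0.47] e7 -0.044 j7 -0.76 op 0.432
t 16.05 zaz 17.3 pos [ 0.5479 -0.0751  0.1284] F [ 1.3 -3.9  2.9] M [-0.75 -0.23  0.57] e7 0.036 j7 -0.85 op 0.425
t 16.18 zaz 10.2 pos [ 0.548  -0.0751  0.1285] F [ 3.4 -2.4  3.9] M [-0.4  -0.48  0.24] e7 0.294 j7 -0.94 op 0.429
```

The torque climbed from 0.25 to 0.57 N m and then dropped, so the plunger is tight and the first click has gone over. I'll turn a little further to confirm more clicks.

```bash
python3 -m pendant '{"travel":[[0,0,0]],"delta_rot":[[0,7,0]],"hand":[30]}' >/dev/null; python3 tq.py
python3 -m pendant '{"travel":[[0,0,0]],"delta_rot":[[0,7,0]],"hand":[30]}' >/dev/null; python3 tq.py
python3 -m pendant '{"travel":[[0,0,0]],"delta_rot":[[0,7,0]],"hand":[30]}' >/dev/null; python3 tq.py
python3 -m pendant '{"travel":[[0,0,0]],"delta_rot":[[0,7,0]],"hand":[30]}' >/dev/null; python3 tq.py
python3 -m pendant '{"travel":[[0,0,0]],"delta_rot":[[0,7,0]],"hand":[30]}' >/dev/null; python3 tq.py
python3 -m pendant '{"travel":[[0,0,0]],"delta_rot":[[0,7,0]],"hand":[30]}' >/dev/null; python3 tq.py; python3 look.py 9
```

```text
t 16.3 zaz 3.2 pos [ 0.5479 -0.0753  0.1284] F [1.8 0.  3.7] M [-0.11 -0.12  0.21] e7 0.253 j7 -1.03 op 0.425
t 16.43 zaz -3.8 pos [ 0.5479 -0.0754  0.1284] F [ 0.6 -1.3  5.4] M [-0.23 -0.17  0.39] e7 0.089 j7 -1.12 op 0.431
t 16.55 zaz -10.7 pos [ 0.548  -0.0756  0.1285] F [ 2.1 -0.5  5.1] M [-0.23 -0.27  0.43] e7 0.013 j7 -1.21 op 0.429
t 16.68 zaz -17.8 pos [ 0.548  -0.0757  0.1285] F [-0.6 -0.4  4.1] M [-0.15  0.14  0.22] e7 0.226 j7 -1.3 op 0.432
t 16.8 zaz -24.8 pos [ 0.5478 -0.0757  0.1284] F [ 0.2 -0.6  4.3] M [-0.29 -0.06  0.23] e7 0.283 j7 -1.39 op 0.427
t 16.93 zaz -31.8 pos [ 0.5477 -0.0758  0.1284] F [ 1.4 -1.7  4.6] M [-0.41  0.03  0.37] e7 0.124 j7 -1.48 op 0.431
[np.float64(-0.413), np.float64(0.579), np.float64(0.662), np.float64(2.086), np.float64(-0.58), np.float64(0.659), np.float64(-1.484)] [ 0.5477 -0.0758  0.1284]
wing 102 [0.5147 0.0169 0.1442] ((514.5634155273438, 17.626554489135742), (7.343083381652832, 2.9308910369873047), 85.34943389892578)
dir 77.6480704269066
knob 5668 [ 0.5484 -0.0762  0.1564] ((551.6552124023438, -78.30313110351562), 31.821868896484375)
```

View pics/w9.png

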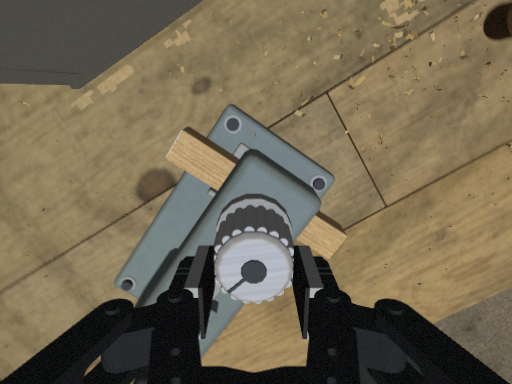

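Torque peaks came at about 17° and -11°, one tooth pitch apart. The mark is still fixed in the jaws, so the ratchet is slipping and not the grip. I'll ride over one more tooth and stop in the valley.

```bash
python3 -m pendant '{"travel":[[0,0,0]],"delta_rot":[[0,7,0]],"hand":[30]}' >/dev/null; python3 tq.py
python3 -m pendant '{"travel":[[0,0,0]],"delta_rot":[[0,7,0]],"hand":[30]}' >/dev/null; python3 tq.py
python3 -m pendant '{"travel":[[0,0,0]],"delta_rot":[[0,7,0]],"hand":[30]}' >/dev/null; python3 tq.py
python3 -m pendant '{"travel":[[0,0,0]],"delta_rot":[[0,0,0]],"hand":[30]}' >/dev/null; python3 tq.py
```

```text
t 17.1 zaz -38.7 pos [ 0.5477 -0.076   0.1285] F [ 1.9 -0.6  6.3] M [-0.23 -0.36  0.36] e7 0.113 j7 -1.57 op 0.423
t 17.23 zaz -45.7 pos [ 0.5477 -0.076   0.1285] F [-2.8 -0.7  6.6] M [-0.42  0.31  0.33] e7 0.165 j7 -1.67 op 0.429
t 17.35 zaz -52.8 pos [ 0.5475 -0.076   0.1284] F [-0.3 -1.2  4.5] M [-0.29 -0.01  0.18] e7 0.323 j7 -1.76 op 0.427
t 17.48 zaz -52.7 pos [ 0.5476 -0.076   0.1284] F [-0.6 -1.2  6.2] M [-0.34  0.07  0.12] e7 -0.21 j7 -1.76 op 0.426
```

Third click is over and the torque is down to about 0.1 N m. I'll open, lift straight up and inspect.

```bash
python3 -m pendant '{"travel":[[0,0,0],[0,0,0],[0,0,0],[0,0,0],[0,-15,0],[0,-30,0],[0,-35,0],[0,-35,0],[0,-30,0],[0,0,0]],"delta_rot":[[0,0,0],[0,0,0],[0,0,0],[0,0,0],[0,0,0],[0,0,0],[0,0,0],[0,0,0],[0,0,0],[0,0,0]],"hand":[65,65,65,65,65,65,65,65,65,65]}'
python3 tq.py; python3 look.py 10
python3 - <<'E'
from h import *
for n in("scene","side"):
    p,d=imaging.camera(n); np.save(f"pics/{n}1.npy",d); cv2.imwrite(f"pics/{n}1.png",p[:,:,::-1])
b=cv2.imread("pics/side1.png")[155:255,215:325]; cv2.imwrite("pics/si1.png",cv2.resize(b,None,fx=5,fy=5,interpolation=cv2.INTER_CUBIC))
E
```

```text
time_s: 18.73
tool_pos: [0.5475, -0.0759, 0.2752]
ee_rot: [0.224, -0.669, 0.671, -0.228]
contact_force: [1.1, 0.1, 0.4]
opening: 0.762
t 18.73 zaz -52.7 pos [ 0.5475 -0.0759  0.2752] F [1.1 0.1 0.4] M [ 0.02 -0.02 -0.03] e7 -0.053 j7 -1.95 op 0.762
[np.float64(-0.65), np.float64(0.439), np.float64(0.978), np.float64(1.963), np.float64(-0.445), np.float64(0.965), np.float64(-1.946)] [ 0.5475 -0.0759  0.2752]
wing 544 [0.5004 0.0279 0.1475] ((499.6995544433594, 29.770605087280273), (17.114633560180664, 42.52063751220703), 34.74551010131836)
dir 129.5435644957557
knob 1556 [ 0.5464 -0.0756  0.1562] ((545.60498046875, -74.61875915527344), 20.601314544677734)
```

View pics/w10.png

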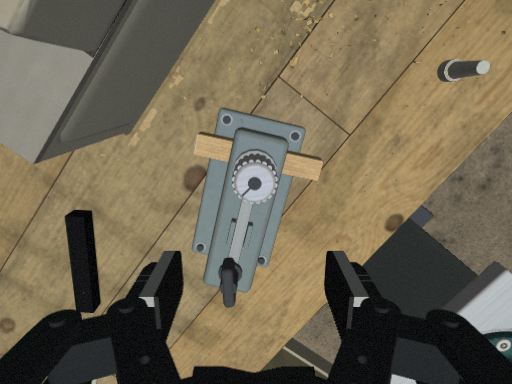

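View pics/si1.png

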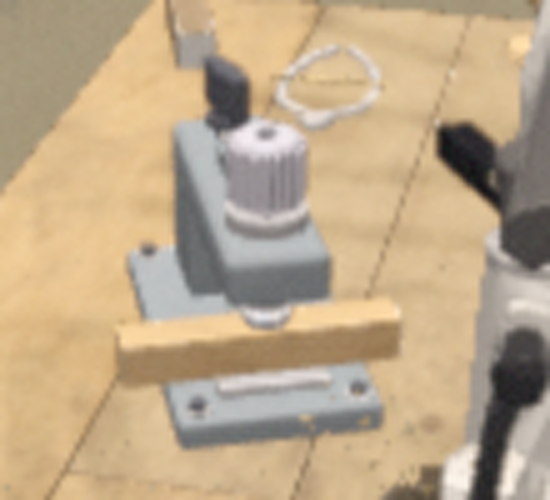

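View pics/scene1.png

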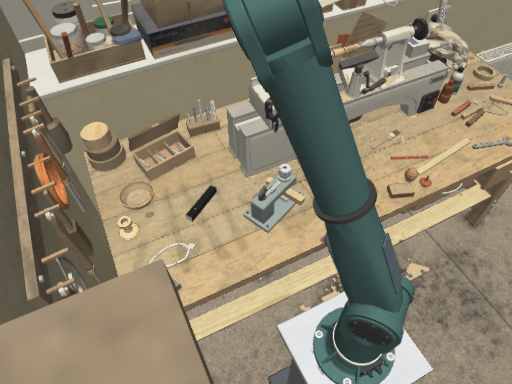

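In the enlarged side view the plunger now sits on the blank at (265,315) and the blank has not moved. The wing is still turned, the gripper is clear and measures no force, and the calipers in the scene view look untouched. Handing in.

```bash
python3 -c "
from bench import bot
print(bot.finish_job())"
```

```text
the job is handed in; nothing more can be done
None
```

The blank is clamped and the job is handed in at about 19 s of the 72 s allowed; no verdict was reported.

- **Lock knob:** I gripped the wing and turned it clockwise 75° (1.30 rad). Afterwards the wrist camera's depth picture put it about 74° from where it started, so it is loose.
- **Ratchet knob:** I turned it clockwise 3.75 rad in one grip. Torque ran at about 0.25 N m, rose to 0.57 N m and then dropped. It peaked about every 29° after that, for three clicks, which I estimate as 1.4–1.5 rad of slip. The third peak was weaker (about 0.36 N m) and less distinct in the samples than the first two (0.57 and 0.43 N m). I then opened the gripper and lifted clear.
- **Last checks:** The side view shows the plunger on the blank, with the blank where it was. The gripper is well above the press with no contact force. The calipers look unmoved, and the arm never went near the drive centre or the stopper.
- **Not measured:** I could not measure the plunger force or the ratchet slip directly. Both are inferred from the torque pattern.
- **Disagreements:** The wrist-camera knob positions differed from the fixed cameras by up to about 10 mm. I went by the wrist camera and nudged the tool about 3 mm before gripping the ratchet knob. The grip openings read about 3 mm under the nominal widths, though both grips held.

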